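# Put the shoe lasts back in their own order trays

### The arm

A 7-joint arm with a two-finger parallel gripper is mounted at the origin on the work surface. World frame = base frame: x ahead of the robot, y to its left, z up, the work surface at z = 0. Lengths are in m, angles in rad, forces in N, time in s.
With the tool pointing down it reaches from about 0.4 to 0.85 m from the base axis. Payload 10.4 kg.
Tool frame: the origin (TCP) lies on the centre line of the jaws, within the pads' length; the fingertips stand 11 mm ahead of it and the grasp point (between the pads) lies 8 mm behind it (tip_reach is the distance from the TCP to the fingertips, in m); z points along the fingers, y is the line along which they close (so a half turn about z gives the same grasp; the last joint's range is limited). The gripper opens to 85 mm and grips with 20 to 120 N. Pads are 22 mm wide; open, the fingers measure 114 mm over their backs; the gripper's body (76 mm by 85 mm) begins 54 mm behind the grasp point. The pads swing forward as they close: fully open they stand 13 mm farther back than shut.
Start: joints at [1.276, 0.332, -0.065, 1.46, 0.022, 1.35, -0.088], TCP at [0.168, -0.602, 0.242] pointing down, gripper open.
Joint ranges: [-2.6, 2.6], [-0.5, 2.12], [-1.47, 1.34], [0.16, 2.42], [-1.27, 4.41], [0.06, 2.06], [-2.6, 2.6]. Speed limits (rad/s): [2.22, 2.22, 2.79, 2.79, 3.14, 3.14, 3.14].

### API

Orientations are given as a unit quaternion [x, y, z, w].
In Python, from workcell import get_obs, camera, hand_in, tip_reach gives the robot as it stands. The module is installed in compiled form; this text tells all that it offers.
- The arm moves only by the tool move_arm, never from a script. Its argument "plan" is a list of rows, each an object with "delta_pos": the shift along the tool's x, y, z in normalised numbers (1 is 0.75 m), a list of three; "turn": the turn, a rotation vector about the tool's x, y, z in a scale on which 1.0 is pi rad, a list of three; "fingers": the closure, from 0 (fully open) to 1 (shut). A call has 1 to 12 rows; each row is the pose to reach, as a shift and turn from the pose commanded when the call began, along the tool's axes at that moment; what a row does not reach only later rows make up. A row lasts 1/8 s, in which the tool goes at most 62.5 mm and 10.7 degrees, less where a joint would pass 70% of its speed; a pose out of reach is approached as far as the arm can. A shift or turn number past 1, either way, is cut back to 1. A call with a gripper value outside its range is refused whole. The fingers move at their own pace and stop on an object; "force" is the grip in N (left out, the last holds). Time passes only in rows, so rows that repeat a pose let the fingers close. It gives the time, the measured TCP pose, the force, the opening and the grip force at its end, in the units of the state.
- get_obs(): the state, without advancing time (a new reading comes with each control period).
- camera(name): name is "scene" or "top" or "wrist"; returns a dict with "color" (480x640x3 uint8, red, green, blue), "range_z" (480x640 float32, m along the optical axis (not along the pixel's ray), 0 where there is no reading), "fx", "fy", "cx", "cy" (pixels), "R" (3x3) and "t" (3): a world point X has camera coordinates R X + t; the wrist camera has in their place "tool_from_camera" (4x4, takes a point from camera to tool coordinates, whose origin is the TCP and whose axes are the flange's). Camera axes: x right, y down, z forward; pixel columns grow to the right and rows downward; lengths in m; the calibration is good to about 2 mm. The wrist camera is an equidistant fisheye: a pixel r from the principal point sees the ray r / f radians off the axis. A picture is of the moment at which its call begins: read the wrist's pose just before it.
- hand_in(): hands the job in; it is judged then, once.
The state is a dict: "clock": time; "joint_pos": joint angles; "joint_velocities": joint speeds; "tau": joint torques, N m; "position": TCP position; "ee_rot": TCP orientation; "ft_force": force on the tool from outside, world axes, zero at the start; "torque": the same for the moment, N m; "grip_width": opening from 0.0 (shut) to 1.0 (fully open); "grasp_force": force on a finger pad.
Only numpy, scipy, OpenCV 4.12 (cv2) and the standard library are available. Lean on these libraries where they do the work, as an engineer would, in place of code of your own. Each camera call takes 0.05 s, during which the arm holds its last target. There are 200 camera calls.

### The job

The three wooden shoe lasts on the bench have ended up in each other's order trays. Put each one back in the tray whose insole has its size and toe shape: standing flat on the tray floor in the middle of the clear half, toe pointing the same way as the insole's, set down and let go there, not dropped. The empty tray is free to use on the way; leave the rasp, the awl and the tack tin between the trays where they are.

Things in the scene. Friction and masses are not known exactly. Their poses are not given: they have to be found in the camera images.
- last_small: Plain wooden shoe last, the smallest of three: 118 mm long, 48 wide, 62 high, round toe, left foot, about 130 g. Origin: underside, below the middle of the cone (tall flat-topped block at the heel end); x to the toe, z up. Heel end x = -35 mm, toe tip +83. Cone x = -23 to +24, sides parallel, 24 mm apart over the top half: grip there, across y.
- last_medium: Plain wooden shoe last, the middle one of three: 139 mm long, 55 wide, 68 high, broad square toe, left foot, about 190 g. Origin: underside, below the middle of the cone (tall flat-topped block at the heel end); x to the toe, z up. Heel end x = -41 mm, toe tip +98. Cone x = -27 to +28, sides parallel, 27 mm apart over the top half: grip there, across y.
- last_large: Plain wooden shoe last, the largest of three: 160 mm long, 62 wide, 74 high, pointed toe, left foot, about 260 g. Origin: underside, below the middle of the cone (tall flat-topped block at the heel end); x to the toe, z up. Heel end x = -47 mm, toe tip +113. Cone x = -31 to +33, sides parallel, 31 mm apart over the top half: grip there, across y.
- tray_small: White shallow fixed tray, 186 (x) by 152 mm (y), rim 12 high, floor 4 thick. Origin: centre of underside; z up. A 12 mm high strip along x at y = -4 mm divides it. Clear half, for a last: x = -89 to +89 mm, 74 wide, middle y = +35 mm. In the other half (y = -39) a fixed brown insole, 118 by 48 by 3 mm, round toe towards +x: the tray of the smallest of the lasts.
- tray_medium: White shallow fixed tray, 186 (x) by 152 mm (y), rim 12 high, floor 4 thick. Origin: centre of underside; z up. A 12 mm high strip along x at y = -4 mm divides it. Clear half, for a last: x = -89 to +89 mm, 74 wide, middle y = +35 mm. In the other half (y = -39) a fixed brown insole, 139 by 55 by 3 mm, broad square toe towards +x: the tray of the middle one of the lasts.
- tray_large: White shallow fixed tray, 186 (x) by 152 mm (y), rim 12 high, floor 4 thick. Origin: centre of underside; z up. A 12 mm high strip along x at y = -4 mm divides it. Clear half, for a last: x = -89 to +89 mm, 74 wide, middle y = +35 mm. In the other half (y = -39) a fixed brown insole, 160 by 62 by 3 mm, pointed toe towards +x: the tray of the largest of the lasts.
- tray_empty: White shallow fixed tray, 186 (x) by 152 mm (y), rim 12 high, floor 4 thick. Origin: centre of underside; z up. A 12 mm high strip along x at y = -4 mm divides it. Clear half, for a last: x = -89 to +89 mm, 74 wide, middle y = +35 mm. This one has no insole and no last: it is empty and free to use on the way.
- rasp: Loose flat steel rasp with a wooden handle lying along its x axis between two trays, 205 mm long, 22 mm wide, 18 mm high; origin under it, 107 mm from the handle's end. To be left alone.
- awl: Loose awl with a dark wooden handle lying along its x axis between two trays, 132 mm long, 24 mm wide, 22 mm high; origin under it near the middle. To be left alone.
- tack_tin: Loose small round open steel tin of tacks standing between two trays, 42 mm across, 24 mm high; origin at the centre of its underside. To be left alone.

How it is judged:
By the outcome, as a careful person would: the job done as asked, in the order asked, and still so for the second after the job is handed in, with the robot touching nothing.
It also fails if it takes over 109 s, if anything falls off the work surface, if the arm or the gripper's body presses on something with over 40 N, if the wrist force passes 120 N, or if a joint passes its speed limit or range.

## Working session

There is one attempt and no reset: what is moved stays moved. The work goes in short steps, Python scripts to look and compute and a tool call to move; the robot and the scene stay as the last step left them, time stands still between calls to the robot, and variables do not carry over. Pictures are saved under pics/ and viewed, at most 14 in all, crops included, and the job is handed in when it is done.

Besides the shell and the picture viewer there is one more tool, called after "Emit:" as name(argument=value, ...), one argument or row to a line, values as JSON. move_arm: Moves the arm, as the interface text tells. Its arguments: {"type":"object","properties":{"plan":{"type":"array","items":{"type":"object","properties":{"delta_pos":{"type":"array","items":{"type":"number"}},"turn":{"type":"array","items":{"type":"number"}},"fingers":{"type":"number"}}}},"force":{"type":"number"}},"required":["plan"]}

```bash
mkdir -p pics; cat > h.py <<'E'
import numpy as np, cv2
from workcell import get_obs, camera
from scipy.spatial.transform import Rotation as R
def save(n,c): cv2.imwrite('pics/'+n,c[:,:,::-1])
E
python3 - <<'E'
from h import *
o=get_obs(); print({k:np.round(v,3) for k,v in o.items()})
for n in('top','scene'):
    c=camera(n); save(n+'0.png',c['color']); np.savez(n+'0.npz',**c)
    print(n,c['fx'],c['cx'],c['cy'],c['R'].round(3),c['t'].round(3), (-c['R'].T@c['t']).round(3),(c['range_z']>0).mean())
E
```

```text
{'clock': np.float64(0.0), 'joint_pos': array([ 1.276,  0.333, -0.065,  1.461,  0.022,  1.35 , -0.088]), 'joint_velocities': array([-0.001, -0.003,  0.002,  0.002, -0.   ,  0.001,  0.   ]), 'tau': array([ 1.0000e-03, -6.2545e+01,  4.9000e-02, -3.9161e+01,  1.6000e-02,
        1.0000e-02,  0.0000e+00]), 'position': array([ 0.168, -0.602,  0.242]), 'ee_rot': array([ 0.991,  0.135, -0.   , -0.001]), 'ft_force': array([0.63 , 0.1  , 0.132]), 'torque': array([-0.013,  0.03 ,  0.01 ]), 'grasp_force': np.float64(0.0), 'grip_width': np.float64(0.997)}
top 587.8368585336342 314.0632109150714 249.9545873384673 [[-0.021 -1.    -0.004]
 [-0.994  0.021 -0.11 ]
 [ 0.11   0.001 -0.994]] [0.023 0.51  1.235] [0.371 0.01  1.284] 0.9959602864583333
scene 489.4086494059164 317.3241791426013 234.56165246640538 [[ 0.865  0.502 -0.007]
 [ 0.301 -0.528 -0.794]
 [-0.403  0.685 -0.607]] [-0.481 -0.112  1.241] [ 0.949 -0.667  0.661] 0.9961979166666667
```

View pics/top0.png

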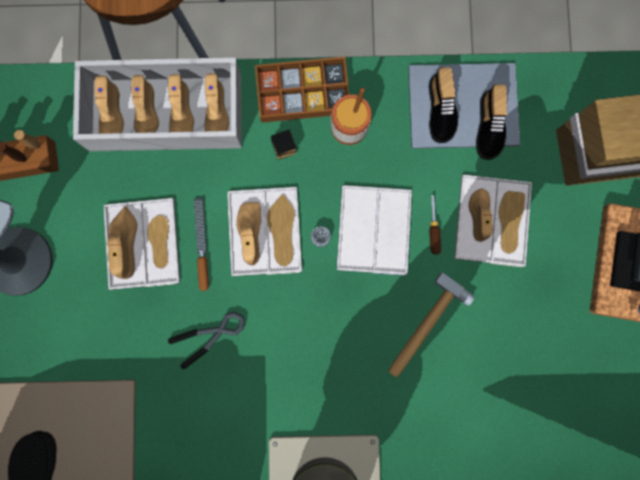

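View pics/scene0.png

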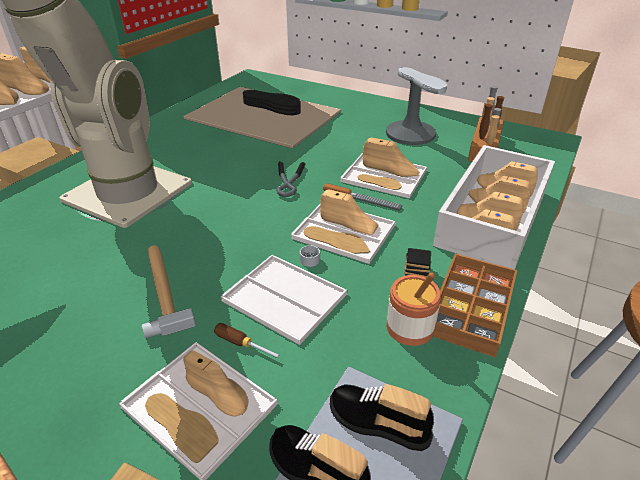

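The top view shows trays at about (142,243), (265,230), (375,229) and (493,220). Lasts stand in the left halves of three of them, and the third from left is empty. I'll measure next and make an enlarged crop.

```bash
cat >> h.py <<'E'
def ray(c,uv,z):
    uv=np.atleast_2d(uv).astype(float); d=np.c_[(uv[:,0]-c['cx'])/c['fx'],(uv[:,1]-c['cy'])/c['fy'],np.ones(len(uv))]@c['R']
    o=-c['R'].T@c['t']; return o+d*((z-o[2])/d[:,2])[:,None]
def cloud(c):
    v,u=np.mgrid[:480,:640]; d=c['range_z']; P=np.stack([(u-c['cx'])/c['fx']*d,(v-c['cy'])/c['fy']*d,d],-1)
    return (P-c['t'])@c['R']
def trays(c):
    hsv=cv2.cvtColor(c['color'],cv2.COLOR_RGB2HSV)
    m=((hsv[...,1]<60)&(hsv[...,2]>120)).astype(np.uint8); W=cloud(c)
    m[(W[...,0]<.35)|(W[...,0]>.65)|(abs(W[...,1])>.6)]=0
    m=cv2.morphologyEx(m,cv2.MORPH_OPEN,np.ones((3,3)))
    out=[]
    for k in cv2.findContours(m,cv2.RETR_EXTERNAL,2)[0]:
        if cv2.contourArea(k)<2500: continue
        X=ray(c,k[:,0],.012)[:,:2]
        (cx,cy),(w,h),a=cv2.minAreaRect((X*1000).astype(np.float32))
        B=cv2.boxPoints(((cx,cy),(w,h),a))
        e=max((B[1]-B[0],B[2]-B[1]),key=np.linalg.norm); e=e*np.sign(e[0])
        out.append((cx/1000,cy/1000,np.arctan2(e[1],e[0]),w,h))
    return sorted(out,key=lambda t:-t[1])
E
python3 - <<'E'
from h import *
top=dict(np.load('top0.npz')); sc=dict(np.load('scene0.npz'))
for n,c in(('top',top),('scene',sc)):
    print(n)
    for t in trays(c): print('tray',np.round(t,4))
T=trays(top)
for n,c in(('top',top),('scene',sc)):
    W=cloud(c).reshape(-1,3)
    for i,t in enumerate(T):
        a=t[2]; Rm=np.array([[np.cos(a),np.sin(a)],[-np.sin(a),np.cos(a)]])
        L=(W[:,:2]-t[:2])@Rm.T
        ins=(abs(L[:,0])<.09)&(abs(L[:,1])<.075)
        fl=ins&(abs(L[:,0])<.085)&(L[:,1]<-.01)&(L[:,1]>-.07)
        s=ins&(W[:,2]>.03); 
        if s.sum()<30: print(n,i,'floor',np.median(W[fl,2]).round(4));continue
        zt=np.percentile(W[s,2],97); p=s&(W[:,2]>zt-.006)
        (x,y),(w,h),ang=cv2.minAreaRect((L[p]*1000).astype(np.float32))
        al=ins&(W[:,2]>.015)&(L[:,1]>0)
        print(n,i,'zfloor',np.median(W[fl,2]).round(4),'ztop',zt.round(4),'rect tray mm',np.round((x,y,w,h,ang),1),'med',(np.median(L[p],0)*1000).round(1),'extent',(L[al].min(0)*1000).round(),(L[al].max(0)*1000).round())
c=top['color'][165:300,95:540]
save('crop.png',cv2.resize(c,None,fx=1.79,fy=1.79,interpolation=cv2.INTER_CUBIC))
E
```

```text
top
tray [5.350000e-01 3.904000e-01 7.820000e-02 1.908292e+02 1.544874e+02]
tray [5.563000e-01 1.206000e-01 4.140000e-02 1.902512e+02 1.547178e+02]
tray [ 5.548000e-01 -1.203000e-01 -9.010000e-02  1.552148e+02  1.906404e+02]
tray [ 5.638000e-01 -3.809000e-01 -1.104000e-01  1.542625e+02  1.818937e+02]
scene
tray [ 5.571000e-01 -1.270000e-01 -8.920000e-02  1.596682e+02  1.934873e+02]
tray [ 5.686000e-01 -3.845000e-01 -1.309000e-01  1.540914e+02  1.855515e+02]
top 0 zfloor 0.0072 ztop 0.083 rect tray mm [-27.7  33.6  29.7  77.9  89.2] med [-27.3  33.9] extent [-90.   2.] [90. 74.]
top 1 zfloor 0.008 ztop 0.0778 rect tray mm [-32.5  29.6  66.8  26.8   3.4] med [-31.2  30.1] extent [-90.   2.] [88. 75.]
top 2 floor 0.0059
top 3 zfloor 0.008 ztop 0.0721 rect tray mm [-9.8 29.6 55.3 23.5  8.5] med [-9.1 29.5] extent [-85.   1.] [89. 75.]
scene 0 zfloor 0.0042 ztop 0.0773 rect tray mm [-28.4  33.4  32.9  76.2  87.8] med [-26.5  30.8] extent [-75.   4.] [82. 50.]
scene 1 zfloor 0.0051 ztop 0.0717 rect tray mm [-33.4  29.4  67.3  30.1   3.6] med [-31.5  26.7] extent [-73.   2.] [64. 50.]
scene 2 floor 0.0026
scene 3 zfloor 0.0048 ztop 0.0661 rect tray mm [-8.3 27.5 58.1 23.5  5.7] med [-7.3 27.1] extent [-37.  10.] [74. 56.]
```

View pics/crop.png

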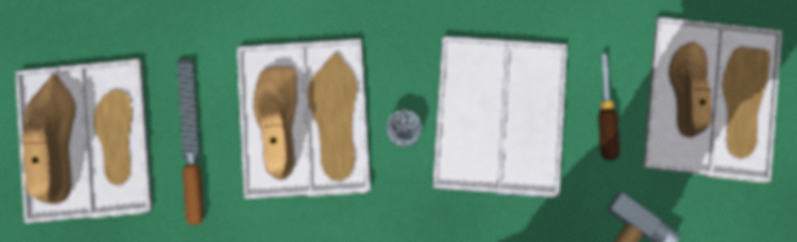

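The crop shows four trays, left to right:
- **A:** small round insole, holding the large pointed last.
- **B:** large pointed insole, holding the medium square-toed last.
- **C:** empty.
- **D:** medium square insole, holding the small last.

The order will be D→C, B→D, A→B, then C→A. First I'll hover over D for a wrist view.

The manual's scale: shifts go in shares of 0.75 m and turns go in shares of pi rad. Converting my numbers, 0.44 m / 0.75 = 0.5867, -0.13 m / 0.75 = -0.1733, 0.27 rad / 3.1416 = 0.0859.

Emit:
move_arm(
  plan=[
    {"delta_pos":[0.5867,-0.1733,0],"turn":[0,0,0.0859],"fingers":0},
    {"delta_pos":[0.5867,-0.1733,0],"turn":[0,0,0.0859],"fingers":0},
    {"delta_pos":[0.5867,-0.1733,0],"turn":[0,0,0.0859],"fingers":0},
    {"delta_pos":[0.5867,-0.1733,0],"turn":[0,0,0.0859],"fingers":0},
    {"delta_pos":[0.5867,-0.1733,0],"turn":[0,0,0.0859],"fingers":0},
    {"delta_pos":[0.5867,-0.1733,0],"turn":[0,0,0.0859],"fingers":0},
    {"delta_pos":[0.5867,-0.1733,0],"turn":[0,0,0.0859],"fingers":0},
    {"delta_pos":[0.5867,-0.1733,0],"turn":[0,0,0.0859],"fingers":0},
    {"delta_pos":[0.5867,-0.1733,0],"turn":[0,0,0.0859],"fingers":0},
    {"delta_pos":[0.5867,-0.1733,0],"turn":[0,0,0.0859],"fingers":0},
  ],
)

```text
clock: 1.35
position: [0.5554, -0.3602, 0.2421]
ee_rot: [1.0, -0.0, -0.001, 0.0]
ft_force: [0.1, 0.0, -1.3]
grip_width: 1.0
grasp_force: 0.0
```

```bash
python3 - <<'E'
from h import *
o=get_obs(); c=camera('wrist'); np.savez('w1.npz',p=o['position'],q=o['ee_rot'],**c); save('w1.png',c['color'])
print(o['position'],o['ee_rot'].round(3),c['fx'],c['fy'],c['cx'],c['cy'],c['tool_from_camera'].round(3))
E
```

```text
[ 0.55543636 -0.36024294  0.24210359] [ 1.    -0.    -0.001  0.   ] 371.64829954431775 371.64829954431775 317.9003051897298 245.188952748972 [[ 0.    -0.951 -0.308  0.079]
 [ 1.    -0.     0.001  0.   ]
 [-0.001 -0.308  0.951 -0.131]
 [ 0.     0.     0.     1.   ]]
```

View pics/w1.png

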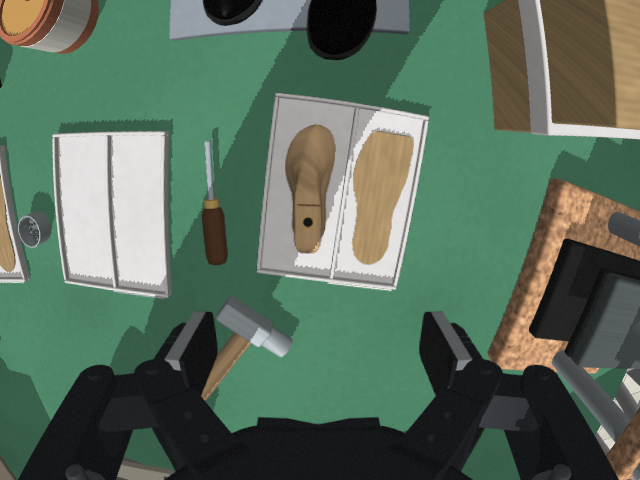

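Wrist view: tray D has corners at about (277,95), (428,117), (394,290) and (258,271). The small last's dot is at (308,222), and tray C is fully visible on the left at (55–170,133–297). I'll use the wrist calibration for fine measurements.

```bash
cat >> h.py <<'E'
class Wr:
    def __init__(s,tag):
        import os
        f=f'w{tag}.npz'
        if not os.path.exists(f):
            o=get_obs(); c=camera('wrist'); np.savez(f,p=o['position'],q=o['ee_rot'],**c)
        c=dict(np.load(f)); s.c=c
        T=np.eye(4); T[:3,:3]=R.from_quat(c['q']).as_matrix(); T[:3,3]=c['p']; s.T=T@c['tool_from_camera']
        v,u=np.mgrid[:480,:640]; s.d=s.dirs(np.c_[u.ravel(),v.ravel()]).reshape(480,640,3)
        s.o=s.T[:3,3]; dw=s.d@s.T[:3,:3].T
        s.W=s.o+dw*(c['range_z']/np.maximum(s.d[...,2],.05))[...,None]; s.dw=dw
        s.hsv=cv2.cvtColor(c['color'],cv2.COLOR_RGB2HSV)
    def dirs(s,uv):
        c=s.c; x=(uv[:,0]-c['cx'])/c['fx']; y=(uv[:,1]-c['cy'])/c['fy']; r=np.hypot(x,y)+1e-12
        return np.c_[np.sin(r)*x/r,np.sin(r)*y/r,np.cos(r)]
    def ray(s,uv,z):
        d=s.dirs(np.atleast_2d(uv).astype(float))@s.T[:3,:3].T; return s.o+d*((z-s.o[2])/d[:,2])[:,None]
    def trays(s):
        H=s.hsv; m=((H[...,0]<60)|(H[...,0]>95)|(H[...,1]<70)).astype(np.uint8)
        g=s.ray(np.stack(np.meshgrid(np.arange(640),np.arange(480)),-1).reshape(-1,2),0.).reshape(480,640,3)
        m[(abs(g[...,0]-.56)>.13)|(abs(g[...,1])>.55)|(s.d[...,2]<.3)]=0
        m=cv2.morphologyEx(m,cv2.MORPH_OPEN,np.ones((5,5))); out=[]
        for k in cv2.findContours(m,cv2.RETR_EXTERNAL,cv2.CHAIN_APPROX_NONE)[0]:
            if cv2.contourArea(k)<6000: continue
            b=cv2.boundingRect(k)
            X=s.ray(k[:,0],.012)[:,:2]; B=cv2.boxPoints(cv2.minAreaRect((X*1000).astype(np.float32)))
            e=max((B[1]-B[0],B[2]-B[1]),key=np.linalg.norm); e=e*np.sign(e[0]); n=B.mean(0)/1000
            a=np.arctan2(e[1],e[0]); L=(X-n)@np.array([[np.cos(a),-np.sin(a)],[np.sin(a),np.cos(a)]])
            sz=sorted(np.ptp(L,axis=0)*1000)
            # robust: fit the four sides by lines
            sides={}
            for nm,ax,sg in(('x+',0,1),('x-',0,-1),('y+',1,1),('y-',1,-1)):
                o=1-ax; q=L[(sg*L[:,ax]>[.085,.068][ax]) & (abs(L[:,o])<[.06,.06][ax])]
                if len(q)>10: sides[nm]=(np.polyfit(q[:,o],q[:,ax],1),np.median(q[:,ax]))
            if len(sides)<4: continue
            da=-np.mean([sides['x+'][0][0],sides['x-'][0][0]]),np.mean([sides['y+'][0][0],sides['y-'][0][0]])
            cx,cy=(sides['x+'][1]+sides['x-'][1])/2,(sides['y+'][1]+sides['y-'][1])/2
            w=sides['x+'][1]-sides['x-'][1],sides['y+'][1]-sides['y-'][1]
            c=n+np.array([np.cos(a)*cx-np.sin(a)*cy,np.sin(a)*cx+np.cos(a)*cy]); yaw=a+np.mean(da)
            print('tray',c.round(4),'yaw',yaw.round(4),'size',np.round(w,4),'slopes',np.round(da,3),'box',b)
            out.append((*c,yaw))
        return out
    def loc(s,t,W=None):
        a=t[2]; W=s.W if W is None else W
        return (W[...,:2]-t[:2])@np.array([[np.cos(a),-np.sin(a)],[np.sin(a),np.cos(a)]])
    def last(s,t,h):
        "h = nominal top height above bench; cone top rect in world and whole outline in tray frame"
        L=s.loc(t); ins=(abs(L[...,0])<.095)&(abs(L[...,1])<.08); z=s.W[...,2]
        fl=ins&(abs(L[...,0])<.08)&(L[...,1]<-.01)&(L[...,1]>-.07)
        p=ins&(z>h-.02); zt=np.percentile(z[p],90) if p.sum()>20 else 0
        print('floor',np.median(z[fl]).round(4),'top',np.round(zt,4))
        if p.sum()<=20: return
        p=(ins&(z>zt-.003)).astype(np.uint8); k=max(cv2.findContours(p,0,1)[0],key=cv2.contourArea)
        Q=s.ray(k[:,0],zt)[:,:2]; (x,y),(w,hh),a=cv2.minAreaRect((Q*1000).astype(np.float32))
        while a>45: a-=90; w,hh=hh,w
        while a<-45: a+=90; w,hh=hh,w
        print('cone top world',np.round((x,y,w,hh),1),'yaw',np.deg2rad(a).round(4),'in tray',(s.loc(t,np.array([x,y])/1000)*1000).round(1),'rel yaw',(np.deg2rad(a)-t[2]).round(3))
        f=ins&(z>.012)&(L[...,1]>.003)&(L[...,1]<.068)&(abs(L[...,0])<.086)
        f=f&(s.hsv[...,1]>75)
        print('outline tray mm x',(np.percentile(L[f][:,0],[.5,99.5])*1000).round(1),'y',(np.percentile(L[f][:,1],[.5,99.5])*1000).round(1))
def delta(x,y,z,yaw):
    o=get_obs(); q=R.from_quat(o['ee_rot']); tq=R.from_euler('z',yaw)*R.from_quat([1,0,0,0])
    print('DELTA',q.inv().apply(np.array([x,y,z])-o['position']).round(4),'turn',(q.inv()*tq).as_rotvec().round(4))
E
python3 - <<'E'
from h import *
w=Wr(1)
for t in w.trays(): w.last(t,.066)
E
```

```text
tray [ 0.5528 -0.1241] yaw -0.0959 size [0.1863 0.1551] slopes [-0.01   0.001] box (52, 131, 120, 168)
tray [ 0.5685 -0.3822] yaw -0.1414 size [0.1859 0.151 ] slopes [-0.015 -0.   ] box (257, 93, 172, 198)
floor 0.0037 top 0
floor 0.2898 top 0.3288
cone top world [ 561.2 -432.9   14.4   43.5] yaw -0.3912 in tray [ -0.1 -51.2] rel yaw -0.25
outline tray mm x [-43.2  64. ] y [11.3 62.2]
```

```bash
sed -i 's/ins=(abs(L\[...,0\])<.095)&(abs(L\[...,1\])<.08); z=s.W\[...,2\]/z=s.W[...,2]; ins=(abs(L[...,0])<.095)\&(abs(L[...,1])<.08)\&(z<.1)/' h.py
python3 - <<'E'
from h import *
w=Wr(1)
for t in w.trays(): w.last(t,.066)
print(w.ray([[308,222]],.066))
E
```

```text
tray [ 0.5528 -0.1241] yaw -0.0959 size [0.1863 0.1551] slopes [-0.01   0.001] box (52, 131, 120, 168)
tray [ 0.5685 -0.3822] yaw -0.1414 size [0.1859 0.151 ] slopes [-0.015 -0.   ] box (257, 93, 172, 198)
floor 0.0037 top 0
floor 0.0063 top 0.0666
cone top world [ 556.1 -352.    53.2   22.9] yaw -0.0395 in tray [-16.5  28.2] rel yaw 0.102
outline tray mm x [-43.5  64.2] y [12.4 55.5]
[[ 0.55573614 -0.35214459  0.066     ]]
```

Converted, 0.198 m / 0.75 = 0.264, -0.008 m / 0.75 = -0.0107, 0.04 rad / 3.1416 = 0.0127.

Emit:
move_arm(
  plan=[
    {"delta_pos":[0.0013,-0.0107,0.0667],"turn":[0,0,0.0127],"fingers":0},
    {"delta_pos":[0.0013,-0.0107,0.1333],"turn":[0,0,0.0127],"fingers":0},
    {"delta_pos":[0.0013,-0.0107,0.2],"turn":[0,0,0.0127],"fingers":0},
    {"delta_pos":[0.0013,-0.0107,0.24],"turn":[0,0,0.0127],"fingers":0},
    {"delta_pos":[0.0013,-0.0107,0.264],"turn":[0,0,0.0127],"fingers":0},
    {"delta_pos":[0.0013,-0.0107,0.264],"turn":[0,0,0.0127],"fingers":0},
    {"delta_pos":[0.0013,-0.0107,0.264],"turn":[0,0,0.0127],"fingers":1},
    {"delta_pos":[0.0013,-0.0107,0.264],"turn":[0,0,0.0127],"fingers":1},
    {"delta_pos":[0.0013,-0.0107,0.264],"turn":[0,0,0.0127],"fingers":1},
    {"delta_pos":[0.0013,-0.0107,0.264],"turn":[0,0,0.0127],"fingers":1},
    {"delta_pos":[0.0013,-0.0107,0.264],"turn":[0,0,0.0127],"fingers":1},
    {"delta_pos":[0.0013,-0.0107,0.264],"turn":[0,0,0.0127],"fingers":1},
  ],
  force=50,
)

```text
clock: 2.9
position: [0.5582, -0.3512, 0.0452]
ee_rot: [1.0, -0.019, 0.001, 0.0]
ft_force: [-0.1, -1.4, 5.7]
grip_width: 0.272
grasp_force: 48.7
```

Converted, -0.263 m / 0.75 = -0.3507, -0.09 m / 0.75 = -0.12, 0.05 rad / 3.1416 = 0.0159.

Emit:
move_arm(
  plan=[
    {"delta_pos":[0,0,-0.0533],"turn":[0,0,0],"fingers":1},
    {"delta_pos":[0,0,-0.12],"turn":[0,0,0],"fingers":1},
    {"delta_pos":[-0.0107,-0.0667,-0.1333],"turn":[0,0,0.0159],"fingers":1},
    {"delta_pos":[-0.02,-0.1467,-0.1333],"turn":[0,0,0.0159],"fingers":1},
    {"delta_pos":[-0.0293,-0.2267,-0.1333],"turn":[0,0,0.0159],"fingers":1},
    {"delta_pos":[-0.04,-0.2933,-0.1333],"turn":[0,0,0.0159],"fingers":1},
    {"delta_pos":[-0.048,-0.3507,-0.1333],"turn":[0,0,0.0159],"fingers":1},
    {"delta_pos":[-0.048,-0.3507,-0.1333],"turn":[0,0,0.0159],"fingers":1},
    {"delta_pos":[-0.048,-0.3507,-0.08],"turn":[0,0,0.0159],"fingers":1},
    {"delta_pos":[-0.048,-0.3507,-0.04],"turn":[0,0,0.0159],"fingers":1},
    {"delta_pos":[-0.048,-0.3507,-0.0133],"turn":[0,0,0.0159],"fingers":1},
    {"delta_pos":[-0.048,-0.3507,-0.0133],"turn":[0,0,0.0159],"fingers":1},
  ],
)

```text
clock: 4.4
position: [0.5304, -0.0872, 0.0526]
ee_rot: [0.999, -0.045, -0.002, -0.0]
ft_force: [-0.2, 0.1, -0.7]
grip_width: 0.279
grasp_force: 47.8
```

```bash
python3 - <<'E'
from h import *
w=Wr(2); save('w2.png',w.c['color']); delta(.532,-.087,.046,-.09)
E
```

```text
DELTA [ 0.0006 -0.0002  0.008 ] turn [0.     0.0015 0.001 ]
```

View pics/w2.png

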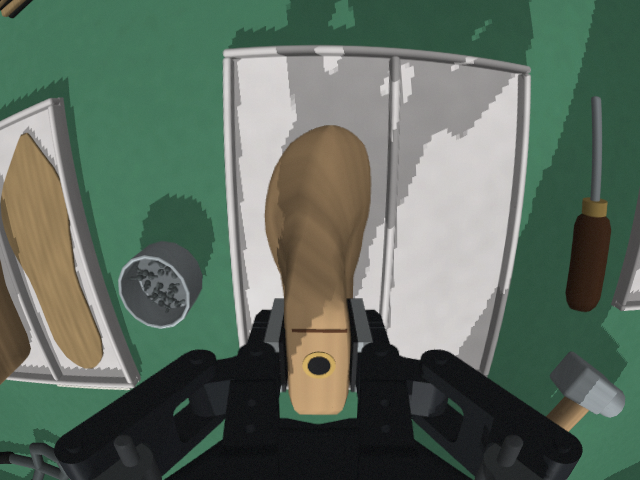

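The grasp is centred on the dot at (318,365), and the last hangs level inside tray C's left half. I'll set it down, release, and rise towards B for a look.

Emit:
move_arm(
  plan=[
    {"delta_pos":[0,0,0.0067],"turn":[0,0,0],"fingers":1},
    {"delta_pos":[0,0,0.0107],"turn":[0,0,0],"fingers":1},
    {"delta_pos":[0,0,0.0127],"turn":[0,0,0],"fingers":1},
    {"delta_pos":[0,0,0.0127],"turn":[0,0,0],"fingers":1},
  ],
)

```text
clock: 4.95
position: [0.532, -0.0866, 0.0451]
ee_rot: [0.999, -0.044, 0.0, 0.0]
ft_force: [-1.4, 0.1, 0.2]
grip_width: 0.276
grasp_force: 48.1
```

Converted, -0.225 m / 0.75 = -0.3, -0.2 m / 0.75 = -0.2667, -0.13 rad / 3.1416 = -0.0414.

Emit:
move_arm(
  plan=[
    {"delta_pos":[0,0,0],"turn":[0,0,0],"fingers":0},
    {"delta_pos":[0,0,0],"turn":[0,0,0],"fingers":0},
    {"delta_pos":[0,0,0],"turn":[0,0,0],"fingers":0},
    {"delta_pos":[0,0,-0.0667],"turn":[0,0,0],"fingers":0},
    {"delta_pos":[0,0,-0.1333],"turn":[0,0,0],"fingers":0},
    {"delta_pos":[0,-0.0667,-0.2133],"turn":[0,0,-0.0414],"fingers":0},
    {"delta_pos":[-0.0267,-0.3,-0.2667],"turn":[0,0,-0.0414],"fingers":0},
    {"delta_pos":[-0.0267,-0.3,-0.2667],"turn":[0,0,-0.0414],"fingers":0},
    {"delta_pos":[-0.0267,-0.3,-0.2667],"turn":[0,0,-0.0414],"fingers":0},
    {"delta_pos":[-0.0267,-0.3,-0.2667],"turn":[0,0,-0.0414],"fingers":0},
    {"delta_pos":[-0.0267,-0.3,-0.2667],"turn":[0,0,-0.0414],"fingers":0},
    {"delta_pos":[-0.0267,-0.3,-0.2667],"turn":[0,0,-0.0414],"fingers":0},
  ],
)

```text
clock: 6.45
position: [0.5319, 0.1374, 0.2442]
ee_rot: [1.0, 0.02, -0.0, 0.0]
ft_force: [0.3, -0.2, 0.7]
grip_width: 1.0
grasp_force: 0.0
```

```bash
sed -i 's/yaw=a+np.mean(da)/yaw=a+da[1]/' h.py; python3 - <<'E'
from h import *
w=Wr(3); save('w3.png',w.c['color']); print(w.c['p'],w.c['q'])
for t in w.trays(): w.last(t,.072 if t[1]>0 else .066)
E
```

```text
[0.53188005 0.13737589 0.24419868] [ 9.99807118e-01  1.96302288e-02 -3.94659492e-04  4.74375068e-04]
tray [0.5321 0.4063] yaw -1.4601 size [0.1976 0.185 ] slopes [-0.052  0.034] box (28, 111, 141, 170)
tray [ 0.5533 -0.1179] yaw -0.0905 size [0.1856 0.1567] slopes [-0.01   0.002] box (468, 107, 137, 178)
tray [0.5554 0.1199] yaw 0.042 size [0.1849 0.1512] slopes [-0.011 -0.001] box (258, 92, 156, 184)
floor 0.011 top 0.0781
cone top world [503.  420.5  72.3  31.6] yaw 0.0911 in tray [-17.4 -27.3] rel yaw 1.551
outline tray mm x [-29.4  12.6] y [ 3.3 67.3]
floor 0.004 top 0.0666
cone top world [530.1 -84.7  54.9  24.3] yaw -0.0454 in tray [-26.1  31. ] rel yaw 0.045
outline tray mm x [-57.  54.] y [16.7 52.9]
floor 0.0065 top 0.0726
cone top world [521.2 148.9  63.2  26.4] yaw 0.0692 in tray [-33.   30.4] rel yaw 0.027
outline tray mm x [-65.2  63.1] y [ 7.1 57.3]
```

View pics/w3.png

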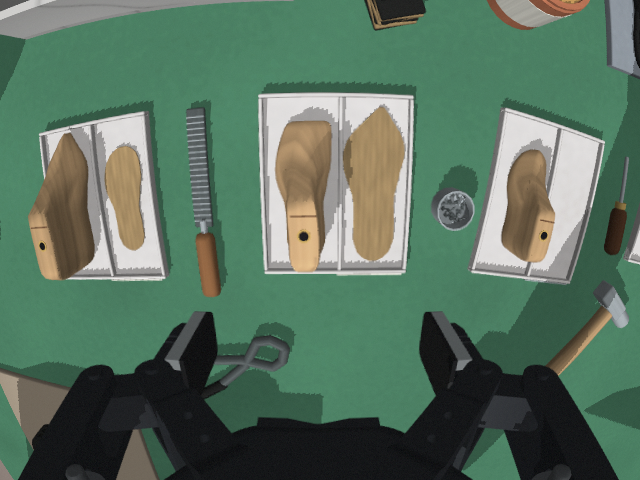

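The wrist view shows B's last with its dot at (303,237), the small last standing in C with its dot at (543,236), and the rasp and tin undisturbed.

```bash
python3 - <<'E'
from h import *
w=Wr(3); print(w.ray([[303,237]],.072)); delta(.521,.149,.049,.069)
E
```

```text
[[0.51953893 0.14921795 0.072     ]]
DELTA [-0.0103 -0.0121  0.1953] turn [ 0.0008  0.0007 -0.0299]
```

Converted, 0.195 m / 0.75 = 0.26, 0.05 m / 0.75 = 0.0667, -0.03 rad / 3.1416 = -0.0095.

Emit:
move_arm(
  plan=[
    {"delta_pos":[-0.0147,-0.016,0.0667],"turn":[0,0,-0.0095],"fingers":0},
    {"delta_pos":[-0.0147,-0.016,0.1333],"turn":[0,0,-0.0095],"fingers":0},
    {"delta_pos":[-0.0147,-0.016,0.2],"turn":[0,0,-0.0095],"fingers":0},
    {"delta_pos":[-0.0147,-0.016,0.24],"turn":[0,0,-0.0095],"fingers":0},
    {"delta_pos":[-0.0147,-0.016,0.26],"turn":[0,0,-0.0095],"fingers":0},
    {"delta_pos":[-0.0147,-0.016,0.26],"turn":[0,0,-0.0095],"fingers":0},
    {"delta_pos":[-0.0147,-0.016,0.26],"turn":[0,0,-0.0095],"fingers":1},
    {"delta_pos":[-0.0147,-0.016,0.26],"turn":[0,0,-0.0095],"fingers":1},
    {"delta_pos":[-0.0147,-0.016,0.26],"turn":[0,0,-0.0095],"fingers":1},
    {"delta_pos":[-0.0147,-0.016,0.26],"turn":[0,0,-0.0095],"fingers":1},
    {"delta_pos":[-0.0147,-0.016,0.26],"turn":[0,0,-0.0095],"fingers":1},
    {"delta_pos":[-0.0147,-0.016,0.26],"turn":[0,0,-0.0095],"fingers":1},
  ],
)

```text
clock: 8.0
position: [0.5207, 0.1509, 0.0505]
ee_rot: [0.999, 0.036, 0.001, 0.0]
ft_force: [-1.9, -1.4, 5.7]
grip_width: 0.317
grasp_force: 51.9
```

```bash
python3 - <<'E'
from h import *
def tgt(t,ox,z):
    a=t[2]; p=np.array(t[:2])+[np.cos(a)*ox-np.sin(a)*.035,np.sin(a)*ox+np.cos(a)*.035]; print('target',p.round(4)); delta(*p,z,a)
o=get_obs(); print(o['position'],o['grip_width'],o['grasp_force']); tgt((.5685,-.3822,-.134),-.0285,.15)
E
```

```text
[0.52067817 0.15090546 0.05047115] 0.3171974117701916 51.88874729006784
target [ 0.5449 -0.3437]
DELTA [-0.0112  0.4951 -0.0995] turn [ 1.000e-04 -1.000e-03  2.057e-01]
```

Converted, 0.495 m / 0.75 = 0.66, 0.34 m / 0.75 = 0.4533, 0.15 rad / 3.1416 = 0.0477.

Emit:
move_arm(
  plan=[
    {"delta_pos":[0,0,-0.0667],"turn":[0,0,0],"fingers":1},
    {"delta_pos":[0,0,-0.1333],"turn":[0,0,0],"fingers":1},
    {"delta_pos":[0,0.0533,-0.16],"turn":[0,0,0.0095],"fingers":1},
    {"delta_pos":[-0.0027,0.1333,-0.16],"turn":[0,0,0.0191],"fingers":1},
    {"delta_pos":[-0.0053,0.2133,-0.16],"turn":[0,0,0.0286],"fingers":1},
    {"delta_pos":[-0.008,0.2933,-0.16],"turn":[0,0,0.0382],"fingers":1},
    {"delta_pos":[-0.0107,0.3733,-0.16],"turn":[0,0,0.0477],"fingers":1},
    {"delta_pos":[-0.012,0.4533,-0.16],"turn":[0,0,0.0573],"fingers":1},
    {"delta_pos":[-0.0133,0.5333,-0.16],"turn":[0,0,0.0656],"fingers":1},
    {"delta_pos":[-0.0147,0.6067,-0.16],"turn":[0,0,0.0656],"fingers":1},
    {"delta_pos":[-0.0147,0.66,-0.16],"turn":[0,0,0.0656],"fingers":1},
    {"delta_pos":[-0.0147,0.66,-0.16],"turn":[0,0,0.0656],"fingers":1},
  ],
)

```text
clock: 9.5
position: [0.543, -0.3475, 0.1686]
ee_rot: [0.998, -0.07, -0.001, 0.0]
ft_force: [-0.2, 0.1, -2.3]
grip_width: 0.318
grasp_force: 50.8
```

```bash
cat >> h.py <<'E'
def tgt(t,ox,z):
    a=t[2]; p=np.array(t[:2])+[np.cos(a)*ox-np.sin(a)*.035,np.sin(a)*ox+np.cos(a)*.035]; print('target',p.round(4)); delta(*p,z,a)
E
python3 - <<'E'
from h import *
w=Wr(4); save('w4.png',w.c['color']); print(w.c['p'])
w.trays(); tgt((.5685,-.3822,-.134),-.0285,.06)
E
```

```text
[ 0.54300158 -0.3475436   0.16855625]
tray [ 0.5563 -0.0904] yaw 1.5258 size [0.225  0.1844] slopes [-0.142  0.043] box (0, 143, 172, 198)
target [ 0.5449 -0.3437]
DELTA [ 0.0011 -0.0011  0.1087] turn [-0.0006  0.0016 -0.0027]
```

View pics/w4.png

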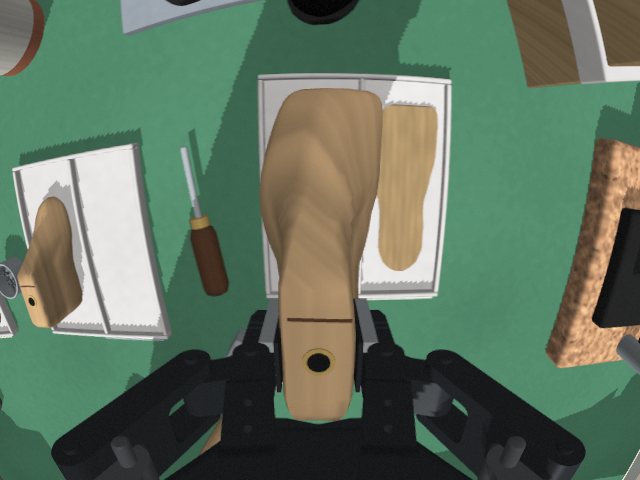

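The tray's edges sit symmetrically about the vertical, so the yaw matches. The last's dot at (318,362) is centred in the jaws. I'll lower it.

Converted, 0.1195 m / 0.75 = 0.1593, 0.117 m / 0.75 = 0.156.

Emit:
move_arm(
  plan=[
    {"delta_pos":[0.0013,-0.0013,0.0667],"turn":[0,0,0],"fingers":1},
    {"delta_pos":[0.0013,-0.0013,0.12],"turn":[0,0,0],"fingers":1},
    {"delta_pos":[0.0013,-0.0013,0.144],"turn":[0,0,0],"fingers":1},
    {"delta_pos":[0.0013,-0.0013,0.152],"turn":[0,0,0],"fingers":1},
    {"delta_pos":[0.0013,-0.0013,0.156],"turn":[0,0,0],"fingers":1},
    {"delta_pos":[0.0013,-0.0013,0.1593],"turn":[0,0,0],"fingers":1},
    {"delta_pos":[0.0013,-0.0013,0.1593],"turn":[0,0,0],"fingers":1},
  ],
)

```text
clock: 10.42
position: [0.5462, -0.343, 0.051]
ee_rot: [0.998, -0.067, 0.0, 0.0]
ft_force: [-0.3, 1.2, -2.7]
grip_width: 0.319
grasp_force: 50.8
```

```bash
python3 - <<'E'
from h import *
tgt((.5685,-.3822,-.134),-.0285,.0505); print(get_obs()['ft_force'])
E
```

```text
target [ 0.5449 -0.3437]
DELTA [-0.0011  0.0009  0.0005] turn [ 0.0005 -0.0009 -0.0003]
[-0.3480666   1.19713321 -2.6589472 ]
```

Converted, 0.0015 m / 0.75 = 0.002, -0.001 m / 0.75 = -0.0013.

Emit:
move_arm(
  plan=[
    {"delta_pos":[-0.0013,0.0013,0.0013],"turn":[0,0,0],"fingers":1},
    {"delta_pos":[-0.0013,0.0013,0.002],"turn":[0,0,0],"fingers":1},
    {"delta_pos":[-0.0013,0.0013,0.002],"turn":[0,0,0],"fingers":1},
  ],
)

```text
clock: 10.8
position: [0.5459, -0.3433, 0.0505]
ee_rot: [0.998, -0.067, 0.001, 0.0]
ft_force: [-1.2, 3.4, 7.2]
grip_width: 0.315
grasp_force: 51.6
```

Contact is felt at +7 N, so it's seated. Releasing and rising, then over to A.

Emit:
move_arm(
  plan=[
    {"delta_pos":[0,0,0],"turn":[0,0,0],"fingers":0},
    {"delta_pos":[0,0,0],"turn":[0,0,0],"fingers":0},
    {"delta_pos":[0,0,0],"turn":[0,0,0],"fingers":0},
    {"delta_pos":[0,0,-0.0667],"turn":[0,0,0],"fingers":0},
    {"delta_pos":[0,0,-0.1467],"turn":[0,0,0],"fingers":0},
    {"delta_pos":[0,0,-0.2267],"turn":[0,0,0],"fingers":0},
    {"delta_pos":[0,0,-0.2667],"turn":[0,0,0],"fingers":0},
    {"delta_pos":[0,0,-0.2667],"turn":[0,0,0],"fingers":0},
  ],
)

```text
clock: 11.8
position: [0.5458, -0.3443, 0.2519]
ee_rot: [0.998, -0.067, 0.002, 0.001]
ft_force: [-0.1, -0.3, -0.9]
grip_width: 1.001
grasp_force: 0.0
```

```bash
python3 - <<'E'
from h import *
w=Wr(5); print(w.c['p'])
for t in w.trays(): w.last(t,.072 if t[1]<-.3 else .066)
delta(.515,.41,.244,.08)
E
```

```text
[ 0.54576646 -0.34425471  0.2519366 ]
tray [ 0.5547 -0.0475] yaw 1.5648 size [0.3091 0.1733] slopes [-0.277  0.019] box (0, 141, 198, 174)
tray [ 0.5681 -0.3823] yaw -0.1323 size [0.1855 0.1509] slopes [-0.012  0.001] box (275, 89, 153, 181)
floor 0.0036 top 0.0663
cone top world [530.  -89.1  54.2  24.7] yaw -0.0843 in tray [-41.7  24.5] rel yaw -1.649
outline tray mm x [-57.9 -29.5] y [ 3.3 55.7]
floor 0.0062 top 0.0727
cone top world [ 546.  -344.5   63.4   25.3] yaw -0.1353 in tray [-26.9  34.5] rel yaw -0.003
outline tray mm x [-59.7  68.8] y [ 8.3 59.3]
DELTA [-0.1307 -0.7431  0.0048] turn [ 0.001  -0.0015 -0.2143]
```

The medium last is in place, 1.5 mm from its target and within 0.2°. On to A.

Converted, -0.743 m / 0.75 = -0.9907, -0.131 m / 0.75 = -0.1747, -0.214 rad / 3.1416 = -0.0681.

Emit:
move_arm(
  plan=[
    {"delta_pos":[-0.1747,-0.9907,0],"turn":[0,0,-0.0681],"fingers":0},
    {"delta_pos":[-0.1747,-0.9907,0],"turn":[0,0,-0.0681],"fingers":0},
    {"delta_pos":[-0.1747,-0.9907,0],"turn":[0,0,-0.0681],"fingers":0},
    {"delta_pos":[-0.1747,-0.9907,0],"turn":[0,0,-0.0681],"fingers":0},
    {"delta_pos":[-0.1747,-0.9907,0],"turn":[0,0,-0.0681],"fingers":0},
    {"delta_pos":[-0.1747,-0.9907,0],"turn":[0,0,-0.0681],"fingers":0},
    {"delta_pos":[-0.1747,-0.9907,0],"turn":[0,0,-0.0681],"fingers":0},
    {"delta_pos":[-0.1747,-0.9907,0],"turn":[0,0,-0.0681],"fingers":0},
    {"delta_pos":[-0.1747,-0.9907,0],"turn":[0,0,-0.0681],"fingers":0},
    {"delta_pos":[-0.1747,-0.9907,0],"turn":[0,0,-0.0681],"fingers":0},
    {"delta_pos":[-0.1747,-0.9907,0],"turn":[0,0,-0.0681],"fingers":0},
    {"delta_pos":[-0.1747,-0.9907,0],"turn":[0,0,-0.0681],"fingers":0},
  ],
)

```text
clock: 13.35
position: [0.5141, 0.4071, 0.2469]
ee_rot: [0.999, 0.04, -0.001, 0.001]
ft_force: [0.2, 0.6, 0.3]
grip_width: 1.003
grasp_force: 0.0
```

Emit:
move_arm(
  plan=[
    {"delta_pos":[0,0,0],"turn":[0,0,0],"fingers":0},
    {"delta_pos":[0,0,0],"turn":[0,0,0],"fingers":0},
  ],
)

```text
clock: 13.6
position: [0.5142, 0.4054, 0.247]
ee_rot: [0.999, 0.04, -0.001, 0.001]
ft_force: [0.7, 0.3, 1.2]
grip_width: 0.997
grasp_force: 0.0
```

```bash
python3 - <<'E'
from h import *
w=Wr(6); save('w6.png',w.c['color']); print(w.c['p'])
for t in w.trays(): w.last(t,.078)
E
```

```text
[0.51421163 0.40537034 0.24701346]
tray [0.5549 0.1233] yaw 0.0425 size [0.1856 0.1574] slopes [-0.012 -0.001] box (494, 109, 121, 165)
tray [0.5332 0.389 ] yaw 0.0786 size [0.187  0.1514] slopes [-0.009  0.001] box (258, 96, 155, 183)
floor 0.0067 top 0
floor 0.0049 top 0.0786
cone top world [503.2 423.3  72.3  28.5] yaw 0.0761 in tray [-27.2  36.5] rel yaw -0.002
outline tray mm x [-64.4  79.5] y [ 8.5 64.3]
```

View pics/w6.png

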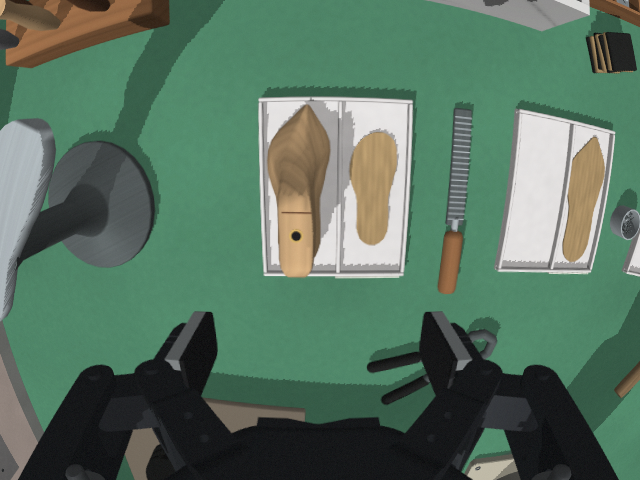

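Large last in A: the dot is at (296,236), and B is now empty on the right. The iron stand at (100,200) is well clear.

```bash
python3 - <<'E'
from h import *
w=Wr(6); print(w.ray([[296,236]],.078)); delta(.502,.4233,.055,.077)
E
```

```text
[[0.50255795 0.42246419 0.078     ]]
DELTA [-0.0112 -0.0201  0.1925] turn [0.0017 0.0011 0.0017]
```

Converted, 0.192 m / 0.75 = 0.256, 0.18 m / 0.75 = 0.24.

Emit:
move_arm(
  plan=[
    {"delta_pos":[-0.0147,-0.0253,0.0667],"turn":[0,0,0],"fingers":0},
    {"delta_pos":[-0.0147,-0.0253,0.1333],"turn":[0,0,0],"fingers":0},
    {"delta_pos":[-0.0147,-0.0253,0.2],"turn":[0,0,0],"fingers":0},
    {"delta_pos":[-0.0147,-0.0253,0.24],"turn":[0,0,0],"fingers":0},
    {"delta_pos":[-0.0147,-0.0253,0.256],"turn":[0,0,0],"fingers":0},
    {"delta_pos":[-0.0147,-0.0253,0.256],"turn":[0,0,0],"fingers":0},
    {"delta_pos":[-0.0147,-0.0253,0.256],"turn":[0,0,0],"fingers":1},
    {"delta_pos":[-0.0147,-0.0253,0.256],"turn":[0,0,0],"fingers":1},
    {"delta_pos":[-0.0147,-0.0253,0.256],"turn":[0,0,0],"fingers":1},
    {"delta_pos":[-0.0147,-0.0253,0.256],"turn":[0,0,0],"fingers":1},
    {"delta_pos":[-0.0147,-0.0253,0.256],"turn":[0,0,0],"fingers":1},
    {"delta_pos":[-0.0147,-0.0253,0.256],"turn":[0,0,0],"fingers":1},
  ],
  force=60,
)

```text
clock: 15.15
position: [0.5024, 0.424, 0.0577]
ee_rot: [0.999, 0.04, 0.001, -0.0]
ft_force: [-1.1, -1.9, 6.3]
grip_width: 0.355
grasp_force: 60.1
```

```bash
python3 - <<'E'
from h import *
o=get_obs(); print(o['position']); tgt((.5552,.1206,.042),-.033,.15)
E
```

```text
[0.50238749 0.42404284 0.05765091]
target [0.5208 0.1542]
DELTA [-0.0031  0.2704 -0.0924] turn [-0.0003 -0.001   0.0378]
```

Converted, 0.271 m / 0.75 = 0.3613, -0.04 m / 0.75 = -0.0533, 0.038 rad / 3.1416 = 0.0121.

Emit:
move_arm(
  plan=[
    {"delta_pos":[0,0,-0.0533],"turn":[0,0,0],"fingers":1},
    {"delta_pos":[0,0,-0.12],"turn":[0,0,0],"fingers":1},
    {"delta_pos":[-0.0013,0.0667,-0.1333],"turn":[0,0,0.0064],"fingers":1},
    {"delta_pos":[-0.0013,0.1467,-0.1333],"turn":[0,0,0.0121],"fingers":1},
    {"delta_pos":[-0.0027,0.2267,-0.1333],"turn":[0,0,0.0121],"fingers":1},
    {"delta_pos":[-0.004,0.3067,-0.1333],"turn":[0,0,0.0121],"fingers":1},
    {"delta_pos":[-0.004,0.3613,-0.1333],"turn":[0,0,0.0121],"fingers":1},
    {"delta_pos":[-0.004,0.3613,-0.1333],"turn":[0,0,0.0121],"fingers":1},
    {"delta_pos":[-0.004,0.3613,-0.0667],"turn":[0,0,0.0121],"fingers":1},
    {"delta_pos":[-0.004,0.3613,-0.0267],"turn":[0,0,0.0121],"fingers":1},
    {"delta_pos":[-0.004,0.3613,-0.0133],"turn":[0,0,0.0121],"fingers":1},
    {"delta_pos":[-0.004,0.3613,-0.0133],"turn":[0,0,0.0121],"fingers":1},
  ],
)

```text
clock: 16.65
position: [0.5205, 0.1542, 0.0669]
ee_rot: [1.0, 0.021, -0.0, -0.0]
ft_force: [0.2, 0.9, -1.3]
grip_width: 0.357
grasp_force: 60.4
```

```bash
python3 - <<'E'
from h import *
w=Wr(7); save('w7.png',w.c['color']); print(w.c['p'],get_obs()['ft_force'])
tgt((.5554,.12,.042),-.033,.0575)
E
```

```text
[0.52051545 0.15422451 0.06690534] [ 0.54007933  0.04771684 -2.09416229]
target [0.521  0.1536]
DELTA [-0.0001  0.0006  0.0102] turn [-0.0004 -0.0009  0.0005]
```

View pics/w7.png

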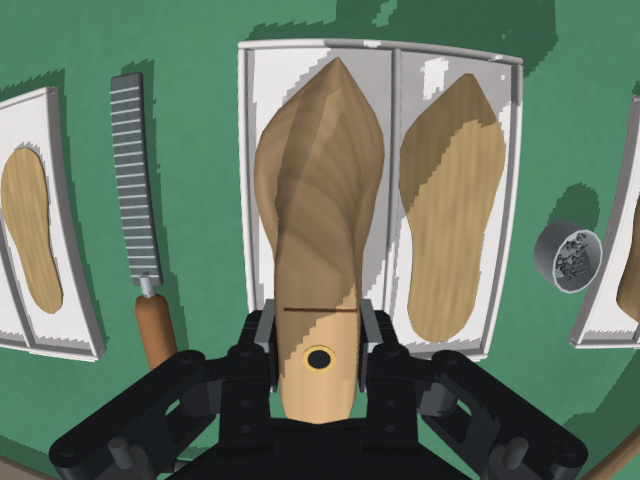

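The large last is centred in its half: it spans u 254–385 between the rim at 248 and the strip at 392. Lowering.

Converted, 0.0095 m / 0.75 = 0.0127, 0.008 m / 0.75 = 0.0107.

Emit:
move_arm(
  plan=[
    {"delta_pos":[0,0,0.0067],"turn":[0,0,0],"fingers":1},
    {"delta_pos":[0,0,0.0107],"turn":[0,0,0],"fingers":1},
    {"delta_pos":[0,0,0.0127],"turn":[0,0,0],"fingers":1},
    {"delta_pos":[0,0,0.0127],"turn":[0,0,0],"fingers":1},
  ],
)

```text
clock: 17.2
position: [0.5207, 0.1534, 0.0576]
ee_rot: [1.0, 0.021, 0.0, 0.0]
ft_force: [-2.2, -0.9, 2.8]
grip_width: 0.359
grasp_force: 60.9
```

Converted, 0.253 m / 0.75 = 0.3373, -0.19 m / 0.75 = -0.2533, 0.13 rad / 3.1416 = 0.0414.

Emit:
move_arm(
  plan=[
    {"delta_pos":[0,0,0.0007],"turn":[0,0,0],"fingers":0},
    {"delta_pos":[0,0,0.0007],"turn":[0,0,0],"fingers":0},
    {"delta_pos":[0,0,0.0007],"turn":[0,0,0],"fingers":0},
    {"delta_pos":[0,0,-0.0667],"turn":[0,0,0],"fingers":0},
    {"delta_pos":[0,0,-0.1467],"turn":[0,0,0],"fingers":0},
    {"delta_pos":[0,0,-0.2267],"turn":[0,0,0],"fingers":0},
    {"delta_pos":[0,0.0267,-0.2533],"turn":[0,0,0],"fingers":0},
    {"delta_pos":[0,0.3373,-0.2533],"turn":[0,0,0.0414],"fingers":0},
    {"delta_pos":[0,0.3373,-0.2533],"turn":[0,0,0.0414],"fingers":0},
    {"delta_pos":[0,0.3373,-0.2533],"turn":[0,0,0.0414],"fingers":0},
    {"delta_pos":[0,0.3373,-0.2533],"turn":[0,0,0.0414],"fingers":0},
    {"delta_pos":[0,0.3373,-0.2533],"turn":[0,0,0.0414],"fingers":0},
  ],
)

```text
clock: 18.7
position: [0.5308, -0.1038, 0.247]
ee_rot: [0.999, -0.047, -0.0, 0.001]
ft_force: [0.2, 2.1, 0.2]
grip_width: 0.999
grasp_force: 0.0
```

Emit:
move_arm(
  plan=[
    {"delta_pos":[0,0,0],"turn":[0,0,0],"fingers":0},
    {"delta_pos":[0,0,0],"turn":[0,0,0],"fingers":0},
  ],
)

```text
clock: 18.95
position: [0.5314, -0.0977, 0.2474]
ee_rot: [0.999, -0.043, 0.0, -0.0]
ft_force: [1.0, 0.4, -0.9]
grip_width: 1.002
grasp_force: 0.0
```

```bash
python3 - <<'E'
from h import *
w=Wr(8); print(w.c['p'])
for t in w.trays(): w.last(t,.066 if abs(t[1]+.12)<.05 else .078)
delta(.53,-.087,.044,-.09)
E
```

```text
[ 0.53139566 -0.09768403  0.24743601]
tray [0.5542 0.1327] yaw -0.0981 size [0.1858 0.1873] slopes [-0.005 -0.143] box (56, 110, 146, 183)
tray [ 0.5534 -0.1211] yaw -0.0937 size [0.1854 0.1512] slopes [-0.011 -0.002] box (262, 91, 155, 183)
tray [ 0.5688 -0.3788] yaw -0.1334 size [0.1855 0.1569] slopes [-0.01   0.001] box (494, 69, 119, 174)
floor 0.0065 top 0.0783
cone top world [521.  150.5  72.4  30.9] yaw 0.0404 in tray [-34.8  14.5] rel yaw 0.138
outline tray mm x [-76.5  73.5] y [ 3.1 35.7]
floor 0.0039 top 0.0667
cone top world [530.2 -87.4  53.9  22.5] yaw -0.0849 in tray [-26.3  31.4] rel yaw 0.009
outline tray mm x [-53.4  54. ] y [10.8 54.4]
floor 0.0066 top 0.0727
cone top world [ 545.6 -341.9   63.5   27.2] yaw -0.1308 in tray [-27.9  33.6] rel yaw 0.003
outline tray mm x [-65.5  67.9] y [10.6 58. ]
DELTA [-0.0023 -0.0106  0.2034] turn [-0.0001 -0.0002  0.0041]
```

Converted, 0.202 m / 0.75 = 0.2693, -0.0105 m / 0.75 = -0.014.

Emit:
move_arm(
  plan=[
    {"delta_pos":[-0.0013,-0.014,0.0667],"turn":[0,0,0],"fingers":0},
    {"delta_pos":[-0.0013,-0.014,0.1333],"turn":[0,0,0],"fingers":0},
    {"delta_pos":[-0.0013,-0.014,0.2],"turn":[0,0,0],"fingers":0},
    {"delta_pos":[-0.0013,-0.014,0.2467],"turn":[0,0,0],"fingers":0},
    {"delta_pos":[-0.0013,-0.014,0.2693],"turn":[0,0,0],"fingers":0},
    {"delta_pos":[-0.0013,-0.014,0.2693],"turn":[0,0,0],"fingers":0},
    {"delta_pos":[-0.0013,-0.014,0.2693],"turn":[0,0,0],"fingers":1},
    {"delta_pos":[-0.0013,-0.014,0.2693],"turn":[0,0,0],"fingers":1},
    {"delta_pos":[-0.0013,-0.014,0.2693],"turn":[0,0,0],"fingers":1},
    {"delta_pos":[-0.0013,-0.014,0.2693],"turn":[0,0,0],"fingers":1},
    {"delta_pos":[-0.0013,-0.014,0.2693],"turn":[0,0,0],"fingers":1},
    {"delta_pos":[-0.0013,-0.014,0.2693],"turn":[0,0,0],"fingers":1},
  ],
  force=50,
)

```text
clock: 20.5
position: [0.532, -0.088, 0.0464]
ee_rot: [0.999, -0.044, 0.001, -0.0]
ft_force: [-0.3, 2.7, 6.7]
grip_width: 0.276
grasp_force: 52.9
```

```bash
python3 - <<'E'
from h import *
print(get_obs()['position']); tgt((.5332,.389,.0786),-.024,.165)
E
```

```text
[ 0.53196677 -0.08804938  0.04636216]
target [0.5065 0.422 ]
DELTA [-0.0698 -0.5059 -0.1185] turn [-0.0004 -0.0017 -0.1663]
```

Converted, -0.506 m / 0.75 = -0.6747, -0.13 m / 0.75 = -0.1733, -0.13 rad / 3.1416 = -0.0414.

Emit:
move_arm(
  plan=[
    {"delta_pos":[0,0,-0.0667],"turn":[0,0,0],"fingers":1},
    {"delta_pos":[0,0,-0.1333],"turn":[0,0,0],"fingers":1},
    {"delta_pos":[-0.0067,-0.04,-0.1733],"turn":[0,0,-0.0064],"fingers":1},
    {"delta_pos":[-0.016,-0.12,-0.1733],"turn":[0,0,-0.0159],"fingers":1},
    {"delta_pos":[-0.0267,-0.2,-0.1733],"turn":[0,0,-0.0223],"fingers":1},
    {"delta_pos":[-0.0373,-0.28,-0.1733],"turn":[0,0,-0.0286],"fingers":1},
    {"delta_pos":[-0.0493,-0.36,-0.1733],"turn":[0,0,-0.035],"fingers":1},
    {"delta_pos":[-0.06,-0.44,-0.1733],"turn":[0,0,-0.0414],"fingers":1},
    {"delta_pos":[-0.0707,-0.52,-0.1733],"turn":[0,0,-0.0477],"fingers":1},
    {"delta_pos":[-0.0827,-0.6,-0.1733],"turn":[0,0,-0.0528],"fingers":1},
    {"delta_pos":[-0.0933,-0.6747,-0.1733],"turn":[0,0,-0.0528],"fingers":1},
    {"delta_pos":[-0.0933,-0.6747,-0.1733],"turn":[0,0,-0.0528],"fingers":1},
  ],
)

```text
clock: 22.0
position: [0.5026, 0.4267, 0.1747]
ee_rot: [0.999, 0.042, -0.001, -0.001]
ft_force: [0.7, -0.5, -0.8]
grip_width: 0.274
grasp_force: 51.9
```

Converted, 0.12 m / 0.75 = 0.16, 0.1 m / 0.75 = 0.1333.

Emit:
move_arm(
  plan=[
    {"delta_pos":[0,0,0.0667],"turn":[0,0,0],"fingers":1},
    {"delta_pos":[0,0,0.1333],"turn":[0,0,0],"fingers":1},
    {"delta_pos":[0,0,0.16],"turn":[0,0,0],"fingers":1},
    {"delta_pos":[0,0,0.16],"turn":[0,0,0],"fingers":1},
  ],
)

```text
clock: 22.5
position: [0.5059, 0.4207, 0.0547]
ee_rot: [0.999, 0.039, -0.001, 0.001]
ft_force: [0.2, 0.8, -0.6]
grip_width: 0.273
grasp_force: 51.8
```

```bash
python3 - <<'E'
from h import *
w=Wr(9); save('w9.png',w.c['color']); print(w.c['p'],get_obs()['ft_force'])
tgt((.5332,.389,.0786),-.024,.0464)
E
```

```text
[0.50586914 0.42069775 0.05474144] [-0.99589556 -0.25615958 -0.86113119]
target [0.5065 0.422 ]
DELTA [ 0.     -0.0004  0.0101] turn [-0.0005 -0.0007 -0.0011]
```

View pics/w9.png

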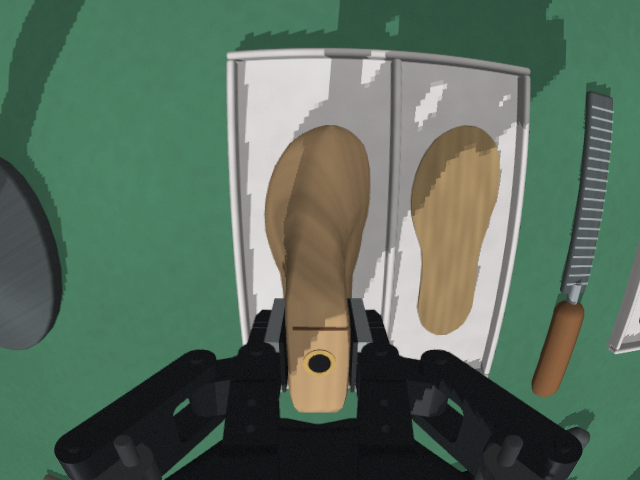

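The small last is centred and aligned: its body spans u 266–370 within the half at 240–385. Lowering.

Emit:
move_arm(
  plan=[
    {"delta_pos":[0,0,0.0067],"turn":[0,0,0],"fingers":1},
    {"delta_pos":[0,0,0.0107],"turn":[0,0,0],"fingers":1},
    {"delta_pos":[0,0,0.0133],"turn":[0,0,0],"fingers":1},
    {"delta_pos":[0,0,0.0133],"turn":[0,0,0],"fingers":1},
  ],
)

```text
clock: 23.05
position: [0.5064, 0.4216, 0.0464]
ee_rot: [0.999, 0.039, 0.001, -0.0]
ft_force: [-1.9, -2.6, 5.6]
grip_width: 0.279
grasp_force: 52.7
```

Converted, -0.2 m / 0.75 = -0.2667, -0.17 m / 0.75 = -0.2267.

Emit:
move_arm(
  plan=[
    {"delta_pos":[0,0,0],"turn":[0,0,0],"fingers":0},
    {"delta_pos":[0,0,0],"turn":[0,0,0],"fingers":0},
    {"delta_pos":[0,0,0],"turn":[0,0,0],"fingers":0},
    {"delta_pos":[0,0,-0.0667],"turn":[0,0,0],"fingers":0},
    {"delta_pos":[0,0,-0.1467],"turn":[0,0,0],"fingers":0},
    {"delta_pos":[0,0,-0.2267],"turn":[0,0,0],"fingers":0},
    {"delta_pos":[0,0.0667,-0.2667],"turn":[0,0,0],"fingers":0},
    {"delta_pos":[0,0.1867,-0.2667],"turn":[0,0,0],"fingers":0},
    {"delta_pos":[0,0.1867,-0.2667],"turn":[0,0,0],"fingers":0},
    {"delta_pos":[0,0.1867,-0.2667],"turn":[0,0,0],"fingers":0},
  ],
)

```text
clock: 24.3
position: [0.5179, 0.2791, 0.2455]
ee_rot: [0.999, 0.037, 0.0, 0.001]
ft_force: [-0.1, -0.2, -0.1]
grip_width: 1.0
grasp_force: 0.0
```

```bash
python3 - <<'E'
from h import *
w=Wr(10); save('w10.png',w.c['color']); print(w.c['p'])
for t in w.trays(): w.last(t,.066 if t[1]>.3 else .078)
E
```

```text
[0.51793972 0.27905824 0.24549168]
tray [ 0.5564 -0.0813] yaw 1.4185 size [0.1992 0.1841] slopes [ 0.273 -0.06 ] box (540, 127, 100, 157)
tray [0.5324 0.3888] yaw 0.0773 size [0.1874 0.1522] slopes [-0.012 -0.001] box (139, 92, 149, 183)
tray [0.5543 0.1219] yaw 0.0438 size [0.1868 0.1537] slopes [-0.008 -0.   ] box (393, 91, 145, 183)
floor 0.0036 top 0
floor 0.0048 top 0.0664
cone top world [505.5 419.9  53.4  23.7] yaw 0.0767 in tray [-24.4  33.1] rel yaw -0.001
outline tray mm x [-53.3  54.7] y [11.7 53.6]
floor 0.0066 top 0.0786
cone top world [521.1 154.4  72.1  29.2] yaw 0.0381 in tray [-31.7  34. ] rel yaw -0.006
outline tray mm x [-72.2  74.6] y [ 8.8 62.2]
```

View pics/w10.png

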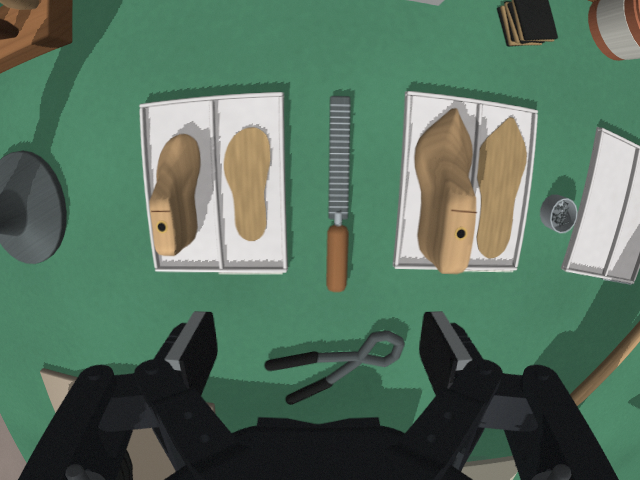

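All three lasts stand flat within about 2 mm of the middle of their own trays and aligned with the insoles. The rasp and tin are untouched, so I'll hand in.

```bash
python3 -c "
from workcell import hand_in; print(hand_in())"
```

```text
the job is handed in; nothing more can be done
None
```

All three lasts are back in their own trays, standing flat within about 2 mm of the middle of the clear half and toe-aligned with the insoles; the rasp, awl and tin were left where they were, and the job was handed in at about 24 s of the 109 s allowed.

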